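# Park the bench tools on their silhouettes

## Task

Tidy the workbench: set the block plane, the sanding block, the round wax tin and the try square each flat on the small plywood board that bears its own black silhouette, centred on the silhouette and lined up with it. Leave all four lying there, let go and at rest.

Things in the scene. Friction and masses are not known exactly. Their poses are not given: they have to be found in the camera images.
- plane: Dark steel block plane, loose, 0.45 kg, 130 mm long (x), 46 mm wide (y); flat cheeks 29 mm high over x = -59 to +51 mm, brass cap up to 50 mm high at the back, wooden knob 40 mm high near the +x end. Grip across the cheeks. Origin: centre of the underside; z up. Either end may point either way on its silhouette.
- block: Sanding block, cork with a brown wooden top, 95 mm (x) by 60 mm (y) by 32 mm high, about 0.12 kg. Loose. Origin: centre of the underside; z up. Either end may point either way on its silhouette.
- tin: Round metal wax tin, closed, 62 mm diameter, 38 mm high, about 0.18 kg. Loose, lid up, with a paper disc on the lid. Origin: centre of the underside; z up. It may be turned any way.
- square: L-shaped try square lying flat, loose, 0.15 kg. Dark wooden stock: bar along x from -50 to +50 mm, 20 mm wide about the line y = -30 mm, 22 mm high; grip it across its width at (0, -30) mm. Steel blade 4 mm thick, at x = +22 to +50 mm, running along +y to y = +70 mm. Origin: on the underside plane, inside the L, 30 mm from the stock's centre line; z up.
- board_plane: Fixed 6 mm thick plywood parking board lying on the bench, 150 by 75 mm (x by y), with a long narrow black rectangle, 134 by 50 mm, centred on it, long side along x: the place of the plane. Origin: centre of the board's underside; z up; its upper face is 6 mm above. 
- board_block: Fixed 6 mm thick plywood parking board lying on the bench, 122 by 90 mm (x by y), with a wide black rectangle, 99 by 64 mm, centred on it, long side along x: the place of the sanding block. Origin: centre of the board's underside; z up; its upper face is 6 mm above. 
- board_tin: Fixed 6 mm thick plywood parking board lying on the bench, 100 by 100 mm, with a black disc of 66 mm diameter in its centre: the place of the tin. Origin: centre of the board's underside; z up; its upper face is 6 mm above. 
- board_square: Fixed plywood board, 125 x 125 x 6 mm, bearing a black L for the try square: stock arm x = -52 to +52 mm about the line y = -45 mm, blade arm x = +20 to +52 mm running along +y to y = +56 mm. The try square covers it when their axes are parallel, the same way round, with its origin at board x = 0, y = -15 mm. Origin: centre of the board's underside; z up.

How it is judged (in metres and radians):
At the end, for the whole second after the job is handed in: Each tool lies flat on its own board within 12 mm of its place on the silhouette; plane, sanding block and try square lined up within 0.2 rad (plane and block either way round, the square the same way round as its L); all released and at rest (horizontal distance between plane and board_plane below 0.012 m and z of plane in the frame of board_plane between 0.003 and 0.01 m and angle between each of plane, block, tin, square's own z axis and vertical below 0.1 rad and linear speed of each of plane, block, tin, square below 0.02 m/s and angle between the x axis of plane and the x axis of board_plane, either way round below 0.2 rad and horizontal distance between block and board_block below 0.012 m and z of block in the frame of board_block between 0.003 and 0.01 m and angle between the x axis of block and the x axis of board_block, either way round below 0.2 rad and horizontal distance between tin and board_tin below 0.012 m and z of tin in the frame of board_tin between 0.003 and 0.01 m and z of square in the frame of board_square between 0.003 and 0.01 m and angle between the x axis of square and the x axis of board_square, either way round below 0.2 rad and x of square in the frame of board_square between -0.012 and 0.012 m and y of square in the frame of board_square between -0.027 and -0.003 m and y of board_square in the frame of square above 0 m); the robot touches nothing.
It also fails if it takes over 120 s, if anything falls off the work surface, if the arm or the gripper's body presses on something with over 40 N, if the wrist force passes 120 N, or if a joint passes its speed limit or range.

## Robot

A 6-joint arm with a two-finger parallel gripper is mounted at the origin on the work surface. World frame = base frame: x ahead of the robot, y to its left, z up, the work surface at z = 0. Lengths are in m, angles in degrees, forces in N, time in s.
With the tool pointing down it reaches from about 0.25 to 0.725 m from the base axis. Payload 9.7 kg.
Tool frame: the origin (TCP) lies at the very end of the fingers, on their centre line; the grasp point (between the pads) lies 19 mm behind it; z points along the fingers, y is the line along which they close (so a half turn about z gives the same grasp; the last joint's range is limited). The gripper opens to 85 mm and grips with 20 to 120 N. Pads are 22 mm wide; open, the fingers measure 114 mm over their backs; the gripper's body (76 mm by 85 mm) begins 54 mm behind the grasp point. The pads swing forward as they close: fully open they stand 13 mm farther back than shut.
Start: joints at [-65.203, 4.979, 10.078, 95.1, 0, 90], TCP at [0.231, -0.499, 0.231] pointing down, gripper open.
Joint ranges: [-179.16, 179.16], [-48.56, 103.87], [-65.8, 70.77], [-126.05, 130.52], [-82.76, 87.17], [-180, 180]. Speed limits (degrees/s): [127.2, 127.2, 147.25, 180, 180, 180].

## Interface

Orientations are given as [roll, pitch, yaw] about the fixed x, y, z axes, in that order (R = Rz(yaw) Ry(pitch) Rx(roll)).
In Python, from workcell import bot gives the robot as it stands.
- The arm moves only by the tool step_arm, never from a script. Its argument "targets" is a list of rows, each a list of 3 entries, a list of its own where there are three numbers: the opening, from 0 (shut) to 1 (fully open), then the shift along the world's x, y, z in mm, then the turn, a rotation vector about the world's x, y, z in rad. In form: [[grip, [tx, ty, tz], [wx, wy, wz]], ...]. A call has 1 to 8 rows; each row is the pose to reach, as a shift and turn from the pose commanded when the call began; what a row does not reach only later rows make up. A row lasts 1/10 s, in which the tool goes at most 50 mm and 8.59 degrees, less where a joint would pass 70% of its speed; a pose out of reach is approached as far as the arm can. A call with a gripper value outside its range is refused whole. The fingers move at their own pace and stop on an object; "force" is the grip in N (left out, the last holds). Time passes only in rows, so rows that repeat a pose let the fingers close. It gives the time, the measured TCP pose, the force, the opening and the grip force at its end, in the units of the state.
- bot.get_obs(): the state, without advancing time (a new reading comes with each control period).
- bot.camera(name): name is "side" or "top" or "wrist"; returns (picture, depth): 420x560x3 uint8, red, green, blue; 420x560 float32, m along the optical axis (not along the pixel's ray), 0 where there is no reading.
- bot.camera_params(name): a dict with "K" (3x3 intrinsics, pixels), "R" (3x3) and "t" (3): a world point X has camera coordinates R X + t. Camera axes: x right, y down, z forward; pixel columns grow to the right and rows downward; lengths in m; the calibration is good to about 2 mm. A picture is of the moment at which its call begins: read the wrist's pose just before it. camera_params takes no time and is no camera call; for the wrist camera it gives the pose at the moment of the call.
- bot.job_done(): hands the job in; it is judged then, once.
The state is a dict: "time": time; "q": joint angles; "qd": joint speeds; "joint_efforts": joint torques, N m; "ee_pos": TCP position; "tcp_rot": TCP orientation; "wrist_force": force on the tool from outside, world axes, zero at the start; "torque": the same for the moment, N m; "opening": finger opening in m; "grasp_force": force on a finger pad.
Only numpy, scipy, OpenCV 4.12 (cv2) and the standard library are available. Lean on these libraries where they do the work, as an engineer would, in place of code of your own. Each camera call takes 0.05 s, during which the arm holds its last target. There are 200 camera calls.

## Working session

There is one attempt and no reset: what is moved stays moved. The work goes in short steps, Python scripts to look and compute and a tool call to move; the robot and the scene stay as the last step left them, time stands still between calls to the robot, and variables do not carry over. Pictures are saved under pics/ and viewed, at most 14 in all, crops included, and the job is handed in when it is done.

Besides the shell and the picture viewer there is one more tool, called after "Call:" as a command line: name --argument value ..., lists and objects as JSON in quotes. step_arm: Moves the arm, as the interface text tells. Its arguments: {"type":"object","properties":{"targets":{"type":"array","items":{"type":"array"}},"force":{"type":"number"}},"required":["targets"]}

```bash
ls; mkdir -p pics
python3 - <<'E'
from workcell import bot
import cv2,numpy as np
o=bot.get_obs();print(o['time'],o['ee_pos'],o['tcp_rot'],o['opening'])
for n in('top','side'):
    p,d=bot.camera(n);np.savez(f'pics/{n}0.npz',p=p,d=d)
    cv2.imwrite(f'pics/{n}0.png',p[:,:,::-1])
    c=bot.camera_params(n);print(n,c,(d==0).mean())
E
```

```text
pics
0.0 [ 0.23056897 -0.49906199  0.23057536] [-1.79920858e+02 -9.82368234e-05  2.47969895e+01] 0.08540736739774
top {'K': array([[474.48897079,   0.        , 280.72079667],
       [  0.        , 474.48897079, 208.6907931 ],
       [  0.        ,   0.        ,   1.        ]]), 'R': array([[ 0.00161687, -0.99972814, -0.02326009],
       [-0.98795431,  0.00200226, -0.15473291],
       [ 0.15473742,  0.02323009, -0.98768249]]), 't': array([0.00621248, 0.5346097 , 1.06659711])} 0.004005102040816327
side {'K': array([[460.12821856,   0.        , 276.60240834],
       [  0.        , 460.12821856, 206.5992821 ],
       [  0.        ,   0.        ,   1.        ]]), 'R': array([[-0.97074947, -0.24004463, -0.00490276],
       [-0.13250525,  0.55266147, -0.82280475],
       [ 0.20021943, -0.79808764, -0.568303  ]]), 't': array([0.51527406, 0.11147021, 0.813889  ])} 0.0038562925170068027
```

View pics/top0.png

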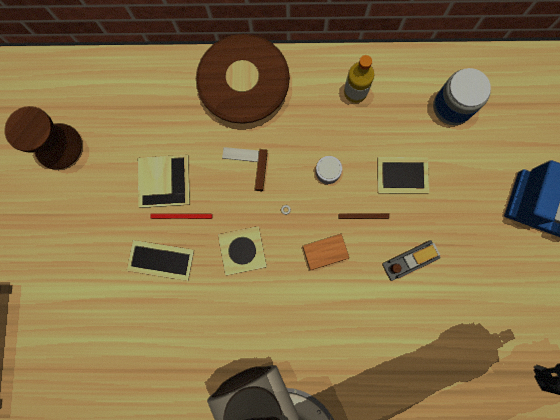

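View pics/side0.png

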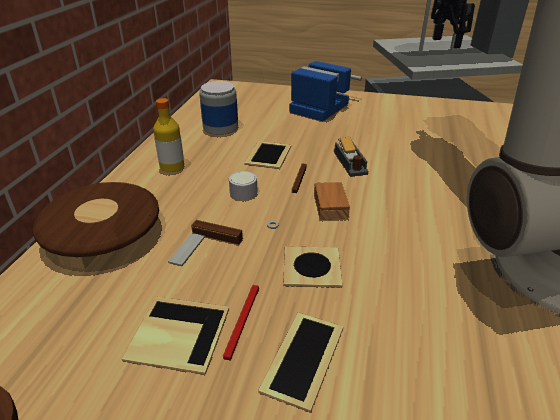

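Top view (right = −y, up = +x): square at (255,165), tin (329,169), block (326,252), plane (411,260). Boards: L at (163,181), plane (161,261), tin (242,250), block (403,175). The side view shows the same eight things unobstructed. Next I measure in both views.

```bash
cat > h.py <<'E'
import numpy as np,cv2
from workcell import bot
def ray(c,uv):
    uv=np.atleast_2d(uv).astype(float)
    d=np.c_[uv,np.ones(len(uv))]@np.linalg.inv(c['K']).T@c['R']
    return -c['R'].T@c['t'],d
def cast(c,uv,z):
    o,d=ray(c,uv); return (o+d*((z-o[2])/d[:,2])[:,None])[:,:2]
def tri(c1,u1,c2,u2):
    A=[];b=[]
    for c,u in((c1,u1),(c2,u2)):
        o,d=ray(c,u);d=d[0]/np.linalg.norm(d[0]);P=np.eye(3)-np.outer(d,d);A.append(P);b.append(P@o)
    return np.linalg.lstsq(np.vstack(A),np.hstack(b),rcond=None)[0]
def cloud(c,d):
    v,u=np.mgrid[:d.shape[0],:d.shape[1]]
    o,r=ray(c,np.c_[u.ravel(),v.ravel()]); return (o+r*d.ravel()[:,None]).reshape(*d.shape,3)
def comp(m,seed,r=45):
    "component of mask nearest the seed pixel (largest within the box)"
    w=np.zeros_like(m);u,v=seed;w[max(v-r,0):v+r,max(u-r,0):u+r]=m[max(v-r,0):v+r,max(u-r,0):u+r]
    n,l,s,_=cv2.connectedComponentsWithStats(w.astype(np.uint8));k=1+s[1:,4].argmax()
    v,u=np.nonzero(l==k);return np.c_[u,v]
def rect(p):
    (cx,cy),(a,b),t=cv2.minAreaRect((p*1000).astype(np.float32))
    if a<b:a,b,t=b,a,t+90
    return np.round([cx,cy,a,b,(t+90)%180-90],1)
E
python3 - <<'E'
from h import *
C={n:bot.camera_params(n) for n in('top','side')}
D={n:np.load(f'pics/{n}0.npz') for n in C}
seeds={'bplane':((161,261),(303,357)),'bblock':((403,175),(268,154)),'btin':((242,250),(313,265)),'bsq':((180,181),(208,340))}
for k,s in seeds.items():
    cen=[]
    for n,sd in zip(C,s):
        m=D[n]['p'].max(2)<60
        uv=comp(m,sd,60 if n=='side' else 32);w=cloud(C[n],D[n]['d'])[uv[:,1],uv[:,0]]
        p=cast(C[n],uv,.006);cen.append(uv.mean(0))
        print(k,n,len(uv),rect(p),'mean',(p.mean(0)*1000).round(1),'depth z',np.median(w[:,2]).round(4))
    print('  tri',(tri(C['top'],cen[0],C['side'],cen[1])*1000).round(1))
for k,s,h in(('square',((258,165),(210,235)),.012),('tin',((329,169),(243,186)),.012),('block',((326,252),(331,200)),.012),('plane',((411,260),(350,156)),.012)):
    for n,sd in zip(C,s):
        w=cloud(C[n],D[n]['d']);uv=comp((w[...,2]>h),sd,38)
        q=w[uv[:,1],uv[:,0]];z=np.percentile(q[:,2],[50,90,98]);t=q[:,2]>z[0]-.004
        print(k,n,len(uv),'z',z.round(4),'cloud rect',rect(q[:,:2]),'top rect',rect(q[t][:,:2]),'col',np.median(D[n]['p'][uv[:,1],uv[:,0]],0))
w=cloud(C['top'],D['top']['d']);print('bench z',np.median(w[225:235,280:300,2]),np.median(w[120:130,300:330,2]),w[225:235,280:300,2].std())
for n,(u,v,s) in(('top',(120,140,340)),('side',(120,120,260))):pass
p=D['top']['p'][135:290,120:445];cv2.imwrite('pics/z.png',cv2.resize(p[:,:,::-1],None,fx=2.4,fy=2.4,interpolation=2))
E
```

```text
bplane top 1109 [416.5 294.8 132.2  48.2  80.7] mean [416.5 294.8] depth z 0.0068
bplane side 2715 [418.4 294.3 133.8  49.7  80.7] mean [419.  299.3] depth z 0.0058
  tri [4.183e+02 2.966e+02 1.000e-01]
bblock top 1007 [ 622.4 -289.6   97.    59.6   89.8] mean [ 622.3 -289.6] depth z 0.0069
bblock side 657 [ 581.9 -613.9  206.2  113.3  -79.5] mean [ 580.9 -623.8] depth z 0.0364
  tri [ 551.1 -253.   164.1]
btin top 555 [439.6  99.1  62.2  59.5 -90. ] mean [439.7  99.1] depth z 0.0067
btin side 702 [441.3  98.8  63.9  63.7  89.6] mean [441.3  99.7] depth z 0.006
  tri [440.5  99.3   5.4]
bsq top 768 [609.9 288.6 111.   89.3   3.5] mean [597.6 271.1] depth z 0.0067
bsq side 1705 [611.4 294.5 112.3 103.4   3.2] mean [595.5 277.5] depth z 0.0058
  tri [598.4 272.9  -1.2]
square top 359 z [0.0218 0.0245 0.0264] cloud rect [521.   34.2 330.6  45.8  11. ] top rect [521.2  33.2 330.6  43.7  11. ] col [81. 45. 25.]
square side 505 z [0.0206 0.0223 0.0231] cloud rect [481.9 358.2 747.6  92.  -62.8] top rect [481.9 358.2 747.6  92.  -62.8] col [73. 42. 24.]
tin top 570 z [0.0384 0.0413 0.0427] 
[... 213 characters left out ...]
  59.2 -73. ] col [152. 148. 136.]
block top 1070 z [0.0321 0.0349 0.0368] cloud rect [425.7 -74.4 151.3  69.1 -65.8] top rect [425.7 -74.4 151.3  69.1 -65.8] col [160. 100.  52.]
block side 974 z [0.0309 0.0325 0.0333] cloud rect [380.9 278.7 864.8  72.3 -81.4] top rect [380.8 278.7 864.9  70.5 -81.5] col [146.  92.  50.]
plane top 870 z [0.0308 0.0436 0.0468] cloud rect [ 384.9 -192.1  342.4   60.3  -72.8] top rect [ 385.4 -192.   342.4   59.3  -72.8] col [94. 86. 60.]
plane side 608 z [0.028  0.0405 0.0445] cloud rect [ 369.5  177.9 1065.3   77.   -84. ] top rect [ 370.1  177.9 1065.3   75.8  -84. ] col [68.  62.  49.5]
bench z 0.0002441244597377601 7.43414649225782e-05 0.0801640355311836
```

View pics/z.png

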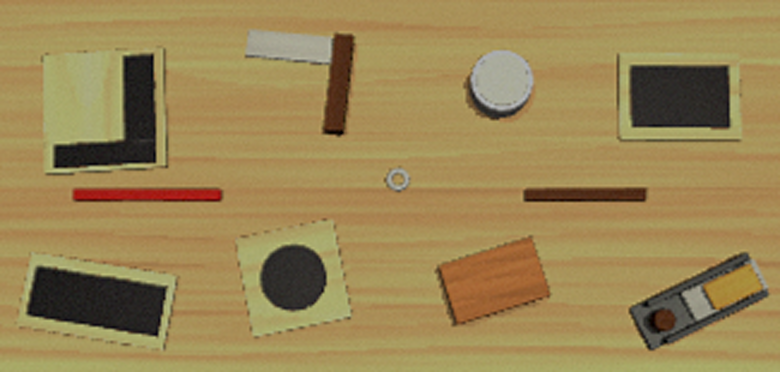

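Zoom: stock of the square upright at crop (340,85) with the blade to the left from its top end. The L's stock arm runs along the bottom (55–155,150) with the blade arm up at the right end, so board x points to world −y. The depth edges have outliers, so I filter those.

Run:
```python
from h import *
C={n:bot.camera_params(n) for n in('top','side')}
D={n:np.load(f'pics/{n}0.npz') for n in C}
roi={'square':(500,600,-20,110,.023),'tin':(540,650,-140,-60,.038),'block':(380,480,-150,-40,.032),'plane':(360,480,-330,-170,.029)}
W={n:cloud(C[n],D[n]['d']) for n in C}
for k,(x0,x1,y0,y1,h) in roi.items():
    for n in C:
        w=W[n]*1000;m=(w[...,0]>x0)&(w[...,0]<x1)&(w[...,1]>y0)&(w[...,1]<y1)
        for lab,mm in(('top',m&(w[...,2]>h*1000-5)&(w[...,2]<60)),('dark',m&(D[n]['p'].max(2)<110)&(w[...,2]>15)&(w[...,2]<60))):
            if lab=='dark' and k!='square':continue
            q=w[mm];print(k,n,lab,len(q),'z',np.percentile(q[:,2],[50,95]).round(1),rect(q[:,:2]/1000),'mean',q[:,:2].mean(0).round(1))
# corners of board L, block board, from both views
for n,seed in(('top',(180,181)),('side',(208,340))):
    m=D[n]['p'].max(2)<60;uv=comp(m,seed,32 if n=='top' else 60)
    p=cast(C[n],uv,.006)*1000
    for yaw in(-86.5,):
        a=np.deg2rad(yaw);R=np.array([[np.cos(a),np.sin(a)],[-np.sin(a),np.cos(a)]]);l=p@R.T
        print('L',n,np.percentile(l,[.5,99.5],axis=0).round(1), 'centroid',p.mean(0))
    hull=cv2.convexHull(p.astype(np.float32));t,tri_=cv2.minEnclosingTriangle(hull);print(tri_.reshape(3,2).round(1).tolist())
uv=comp(D['side']['p'].max(2)<60,(268,154),16);print('bblock side',rect(cast(C['side'],uv,.006)),'depth z',np.median(W['side'][uv[:,1],uv[:,0],2]))
b=comp(D['top']['p'].max(2)<60,(403,175),32).mean(0);print(tri(C['top'],b,C['side'],uv.mean(0))*1000)
```

```text
square top top 49 z [22.1 25.8] [592.9  59.2  19.1  14.6  87.2] mean [592.8  59.2]
square top dark 50 z [21.8 25.8] [592.9  59.1  18.5  14.6  86.5] mean [592.6  59.1]
square side top 53 z [21.1 22.4] [593.3  59.3  21.6  12.9 -88. ] mean [593.4  60.7]
square side dark 63 z [20.9 22.3] [593.3  59.3  21.6  12.9 -88. ] mean [592.9  61.1]
tin top top 443 z [38.6 42.1] [ 626.3 -106.8   59.4   47.1  -89.8] mean [ 628.2 -106.6]
tin side top 296 z [37.6 39.4] [ 627.3 -108.2   62.2   45.3  -90. ] mean [ 628.2 -104.4]
block top top 1052 z [32.1 35.6] [436.2 -97.5  94.8  59.9 -72.6] mean [436.  -97.5]
block side top 748 z [31.3 32.8] [437.9 -99.   98.9  59.7 -72.5] mean [437.  -93.7]
plane top top 508 z [32.7 42. ] [ 414.9 -293.7  100.2   45.9  -64. ] mean [ 417.3 -295.5]
plane side top 338 z [30.2 40.2] [ 417.  -293.2   98.    47.4  -65. ] mean [ 418.1 -291.4]
L top [[-295.3  571.1]
 [-206.4  681.3]] centroid [597.5810438  271.14924802]
[[705.4000244140625, 251.0], [557.2999877929688, 239.89999389648438], [551.0, 343.3999938964844]]
L side [[-307.6  572.4]
 [-205.2  683.3]] centroid [595.5313112  277.45591598]
[[558.0999755859375, 239.60000610351562], [551.7999877929688, 360.29998779296875], [705.7999877929688, 248.1999969482422]]
bblock side [ 624.3 -289.    97.6   62.4   89.2] depth z 0.005989889647866287
[ 623.86982539 -289.95132881    4.04581527]
```

Run:
```python
from h import *
C={n:bot.camera_params(n) for n in('top','side')}
D={n:np.load(f'pics/{n}0.npz') for n in C}
roi={'tin':(570,690,-160,-50,.038),'stock':(560,700,20,110,.022),'plane12':(350,490,-380,-220,.017)}
W={n:cloud(C[n],D[n]['d']) for n in C}
for k,(x0,x1,y0,y1,h) in roi.items():
    for n in C:
        w=W[n]*1000;m=(w[...,0]>x0)&(w[...,0]<x1)&(w[...,1]>y0)&(w[...,1]<y1)
        q=w[m&(w[...,2]>h*1000-5)&(w[...,2]<60)]
        print(k,n,len(q),'z',np.percentile(q[:,2],[50,95]).round(1),rect(q[:,:2]/1000),'mean',q[:,:2].mean(0).round(1))
L=np.array([(-52,-57),(52,-57),(52,56),(20,56),(20,-33),(-52,-33)],float)
for n,seed,r in(('top',(170,181),34),('side',(200,340),70)):
    m=D[n]['p'].max(2)<60;m[:, :120 if n=='top' else 130]=0
    if n=='side':m[:,235:]=0
    uv=comp(m,seed,r);p=cast(C[n],uv,.006)*1000
    best=min((np.prod(np.ptp(p@np.array([[np.cos(a),np.sin(a)],[-np.sin(a),np.cos(a)]]).T,axis=0)),a) for a in np.deg2rad(np.arange(-95,-75,.25)))
    a=best[1];R=np.array([[np.cos(a),np.sin(a)],[-np.sin(a),np.cos(a)]]);l=p@R.T;lo,hi=l.min(0),l.max(0)
    c=(lo+hi)/2-[0,-.5]   # outline's centre is (0,-.5) in the board frame
    print('L',n,len(uv),np.rad2deg(a),hi-lo,'board centre',R.T@c,'square target',R.T@(c+[0,-15]))
```

```text
tin top 521 z [38.6 42. ] [ 632.5 -106.9   59.5   59.4   -0.8] mean [ 632.3 -106.7]
tin side 361 z [37.6 39.3] [ 634.4 -108.6   63.1   59.1   87.6] mean [ 633.1 -104.8]
stock top 348 z [21.9 25.3] [635.8  55.7 100.7  20.7  -5.8] mean [635.3  55.7]
stock side 405 z [21.  22.8] [636.8  54.5 100.3  22.9  -6. ] mean [636.1  56.7]
plane12 top 886 z [30.6 44.8] [ 416.4 -296.7  120.8   46.3  -64.4] mean [ 419.2 -302.4]
plane12 side 606 z [28.  42.3] [ 419.8 -299.8  116.    48.2  -63.9] mean [ 420.3 -293.5]
L top 813 -86.5 [101.54813798 111.02877139] board centre [610.02262557 294.69057591] square target [595.05060359 293.77484781]
L side 1705 -86.75 [103.41364203 112.30476298] board centre [611.91768081 294.51479783] square target [596.94180575 293.66440601]
```

Call:
step_arm --targets '[[1, [50, 50, 0], [0, 0, 0.14]], [1, [100, 100, 0], [0, 0, 0.28]], [1, [150, 150, 0], [0, 0, 0.42]], [1, [186, 202, 0], [0, 0, 0.56]], [1, [186, 202, 0], [0, 0, 0.7]], [1, [186, 202, 0], [0, 0, 0.84]], [1, [186, 202, 0], [0, 0, 0.98]], [1, [186, 202, 0], [0, 0, 1.12]]]' --force 60

```text
time: 0.9
ee_pos: [0.4172, -0.2962, 0.2309]
tcp_rot: [-180.0, -0.0, 89.4]
wrist_force: [-0.1, 0.1, 0.2]
opening: 0.0853
grasp_force: 0.0
```

Call:
step_arm --targets '[[1, [0, 0, 0], [0, 0, 0.14]], [1, [0, 0, 0], [0, 0, 0.28]], [1, [0, 0, 0], [0, 0, 0.42]], [1, [0, 0, 0], [0, 0, 0.465]], [1, [0, 0, 0], [0, 0, 0.465]]]'

```text
time: 1.4
ee_pos: [0.4166, -0.2972, 0.231]
tcp_rot: [-180.0, -0.0, 115.6]
wrist_force: [-0.8, -0.4, -0.6]
opening: 0.0855
grasp_force: 0.0
```

Run:
```python
from h import *
o=bot.get_obs();print(o['time'],o['ee_pos'],o['tcp_rot'],o['q'],o['wrist_force'])
c=bot.camera_params('wrist');p,d=bot.camera('wrist')
np.savez('pics/w1.npz',p=p,d=d,**c);cv2.imwrite('pics/w1.png',p[:,:,::-1])
w=cloud(c,d)*1000
m=(d>0)&(abs(w[...,0]-418)<90)&(abs(w[...,1]+297)<90)
for a,b in((4,60),(12,60),(24,60)):
    mm=cv2.erode((m&(w[...,2]>a)&(w[...,2]<b)).astype(np.uint8),np.ones((3,3)))
    n,l,s,_=cv2.connectedComponentsWithStats(mm);k=1+s[1:,4].argmax();q=w[l==k];print(a,len(q),rect(q[:,:2]/1000),np.percentile(q[:,2],[50,98]))
```

```text
1.4 [ 0.41659015 -0.29718813  0.23095812] [-1.79983873e+02 -3.18036670e-02  1.15643135e+02] [-3.55040780e+01 -2.51171516e-01  4.63541501e+00  9.49222243e+01
  1.22231141e-03  2.88527817e+01] [-0.76406301 -0.35457242 -0.59334879]
4 4229 [ 419.9 -299.3  126.2   43.6  -64.4] [27.59969758 44.53431893]
12 1563 [ 429.3 -319.4   70.1   26.8  -64.4] [36.90360277 45.22485891]
24 1133 [ 433.1 -327.1   53.    26.6  -64.5] [39.02298721 45.32713957]
```

View pics/w1.png

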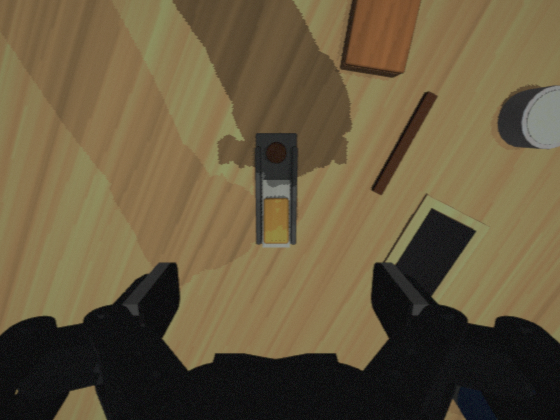

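Wrist view: the plane lies squarely between the fingers at (276,190), with centre (420,−299) and axis 115.6°. Now I grip it.

Call:
step_arm --targets '[[1, [3, -2, -50], [0, 0, 0]], [1, [3, -2, -100], [0, 0, 0]], [1, [3, -2, -140], [0, 0, 0]], [1, [3, -2, -180], [0, 0, 0]], [1, [3, -2, -205], [0, 0, 0]], [1, [3, -2, -219], [0, 0, 0]], [1, [3, -2, -225], [0, 0, 0]], [1, [3, -2, -225], [0, 0, 0]]]'

```text
time: 2.25
ee_pos: [0.4198, -0.2994, 0.0065]
tcp_rot: [-180.0, 0.0, 115.6]
wrist_force: [-0.2, -0.1, 0.2]
opening: 0.0856
grasp_force: 0.0
```

Call:
step_arm --targets '[[0, [0, 0, 0], [0, 0, 0]], [0, [0, 0, 0], [0, 0, 0]], [0, [0, 0, 0], [0, 0, 0]], [0, [0, 0, 0], [0, 0, 0]], [0, [0, 0, 0], [0, 0, 0]], [0, [0, 0, 0], [0, 0, 0]], [0, [0, 0, 0], [0, 0, 0]], [0, [0, 0, 0], [0, 0, 0]]]'

```text
time: 3.05
ee_pos: [0.4203, -0.2998, 0.0076]
tcp_rot: [180.0, 0.1, 115.6]
wrist_force: [-1.1, 0.6, 5.6]
opening: 0.0448
grasp_force: 63.6
```

Call:
step_arm --targets '[[0, [0, 0, 0], [0, 0, 0]], [0, [0, 0, 20], [0, 0, 0]], [0, [0, 0, 50], [0, 0, 0]], [0, [0, 0, 90], [0, 0, 0]], [0, [0, 0, 120], [0, 0, 0]], [0, [0, 0, 120], [0, 0, 0]]]'

```text
time: 3.65
ee_pos: [0.4212, -0.3004, 0.1306]
tcp_rot: [179.8, 0.3, 115.6]
wrist_force: [0.5, -1.0, -5.0]
opening: 0.0443
grasp_force: 63.1
```

Call:
step_arm --targets '[[0, [0, 25, 0], [0, 0, 0]], [0, [0, 65, 0], [0, 0, -0.1]], [0, [0, 105, 0], [0, 0, -0.2]], [0, [0, 145, 0], [0, 0, -0.3]], [0, [0, 185, 0], [0, 0, -0.4]], [0, [0, 225, 0], [0, 0, -0.5]], [0, [0, 265, 0], [0, 0, -0.6]], [0, [0, 305, 0], [0, 0, -0.609]]]'

```text
time: 4.45
ee_pos: [0.4187, 0.0072, 0.1247]
tcp_rot: [-179.9, 0.0, 80.5]
wrist_force: [0.5, -0.2, -5.1]
opening: 0.0451
grasp_force: 62.9
```

Call:
step_arm --targets '[[0, [0, 40, 0], [0, 0, 0]], [0, [0, 80, 0], [0, 0, 0]], [0, [0, 120, 0], [0, 0, 0]], [0, [0, 160, 0], [0, 0, 0]], [0, [-1, 200, 0], [0, 0, 0]], [0, [-2, 240, 0], [0, 0, 0]], [0, [-2, 275, 0], [0, 0, 0]], [0, [-2, 289, 0], [0, 0, 0]]]'

```text
time: 5.25
ee_pos: [0.4167, 0.297, 0.1242]
tcp_rot: [-179.9, 0.1, 80.9]
wrist_force: [0.5, -0.7, -3.7]
opening: 0.0446
grasp_force: 63.0
```

Call:
step_arm --targets '[[0, [0, 0, -20], [0, 0, 0]], [0, [0, 0, -50], [0, 0, 0]], [0, [0, 0, -75], [0, 0, 0]], [0, [0, 0, -95], [0, 0, 0]], [0, [0, 0, -100], [0, 0, 0]], [0, [0, 0, -100], [0, 0, 0]]]'

```text
time: 5.85
ee_pos: [0.417, 0.2939, 0.0251]
tcp_rot: [-179.9, 0.1, 80.7]
wrist_force: [0.2, -1.0, -4.0]
opening: 0.0445
grasp_force: 62.8
```

Run:
```python
from h import *
o=bot.get_obs();print(o['time'],o['ee_pos'],o['tcp_rot'],o['q'],o['wrist_force'])
c=bot.camera_params('wrist');p,d=bot.camera('wrist')
np.savez('pics/w2.npz',p=p,d=d,**c);cv2.imwrite('pics/w2.png',p[:,:,::-1])
```

```text
5.85 [0.41696899 0.29385025 0.02507548] [-1.79896544e+02  1.05675360e-01  8.06951368e+01] [ 3.51750995e+01  8.96874858e-01 -1.70678809e+01  7.21831017e+01
 -2.91164482e-03  1.34480062e+02] [ 0.19107625 -1.03814739 -3.97151841]
```

View pics/w2.png

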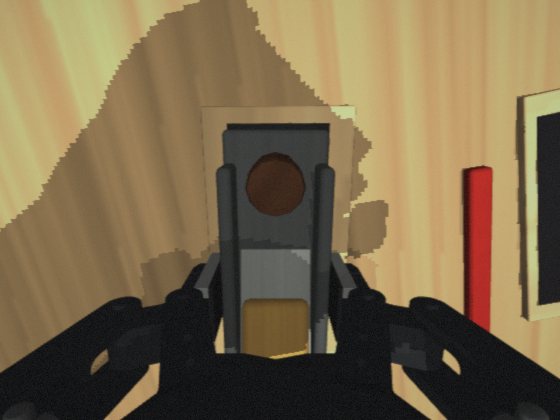

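The plane hangs over its silhouette: plane tip at (275,130), black edge at row 124, well aligned. Lower 11 mm and let go.

Call:
step_arm --targets '[[0, [0, 0, -6], [0, 0, 0]], [0, [0, 0, -10], [0, 0, 0]], [0, [0, 0, -11], [0, 0, 0]], [0, [0, 0, -11], [0, 0, 0]]]'

```text
time: 6.3
ee_pos: [0.4177, 0.2947, 0.0153]
tcp_rot: [-180.0, -0.0, 80.7]
wrist_force: [-0.1, 0.1, -4.7]
opening: 0.0448
grasp_force: 63.0
```

Call:
step_arm --targets '[[0.3, [0, 0, 0], [0, 0, 0]], [0.8, [0, 0, 0], [0, 0, 0]], [1, [0, 0, 0], [0, 0, 0]], [1, [0, 0, 0], [0, 0, 0]], [1, [0, 0, 0], [0, 0, 0]], [1, [0, 0, 0], [0, 0, 0]], [1, [0, 0, 0], [0, 0, 0]]]'

```text
time: 7.0
ee_pos: [0.4177, 0.2947, 0.0154]
tcp_rot: [180.0, -0.0, 80.7]
wrist_force: [0.5, -0.7, 0.2]
opening: 0.0854
grasp_force: 0.0
```

Call:
step_arm --targets '[[1, [0, 0, 15], [0, 0, 0]], [1, [0, 0, 60], [0, 0, 0]], [1, [0, 0, 110], [0, 0, 0]], [1, [0, -40, 160], [0, 0, 0]], [1, [0, -90, 185], [0, 0, 0.1]], [1, [0, -140, 185], [0, 0, 0.2]], [1, [0, -190, 185], [0, 0, 0.3]], [1, [0, -240, 185], [0, 0, 0.4]]]'

```text
time: 7.8
ee_pos: [0.4174, 0.0698, 0.202]
tcp_rot: [179.9, 0.0, 103.9]
wrist_force: [1.9, 0.5, 0.1]
opening: 0.0859
grasp_force: 0.0
```

Call:
step_arm --targets '[[1, [5, -40, 0], [0, 0, 0.03]], [1, [10, -80, 0], [0, 0, 0.068]], [1, [15, -120, 0], [0, 0, 0.068]], [1, [19, -145, 0], [0, 0, 0.068]], [1, [19, -153, 0], [0, 0, 0.068]], [1, [19, -153, 0], [0, 0, 0.068]]]'

```text
time: 8.4
ee_pos: [0.4365, -0.0822, 0.2008]
tcp_rot: [180.0, 0.0, 107.4]
wrist_force: [0.4, -0.3, -0.3]
opening: 0.0852
grasp_force: 0.0
```

```bash
cat >> h.py <<'E'
def wristmeas(x,y,zmin,zmax,r=80):
    o=bot.get_obs();print(o['time'],(o['ee_pos']*1000).round(1),o['tcp_rot'].round(1))
    c=bot.camera_params('wrist');p,d=bot.camera('wrist');w=cloud(c,d)*1000
    m=(d>0)&(abs(w[...,0]-x)<r)&(abs(w[...,1]-y)<r)&(w[...,2]>zmin)&(w[...,2]<zmax)
    n,l,s,_=cv2.connectedComponentsWithStats(m.astype(np.uint8));k=1+s[1:,4].argmax();q=w[l==k]
    print('rect',rect(q[:,:2]/1000),'mean',q.mean(0).round(1),'z',np.percentile(q[:,2],[5,50,95]).round(1))
    return p,d,c
E
python3 - <<'E'
from h import *
p,d,c=wristmeas(437,-98,26,45)
# placed plane in the top view
C=bot.camera_params('top');p,d=bot.camera('top');w=cloud(C,d)*1000
m=(abs(w[...,0]-417)<90)&(abs(w[...,1]-294)<100)
for a in(12,20):
    q=w[m&(w[...,2]>a)&(w[...,2]<70)];print(a,rect(q[:,:2]/1000),np.percentile(q[:,2],[50,98]))
E
```

```text
8.4 [436.5 -82.2 200.8] [180.    0.  107.4]
rect [438.6 -97.6  93.6  60.1 -72.6] mean [438.  -95.8  31.2] z [29.9 31.2 32.4]
12 [416.3 295.1 130.3  45.9  80.7] [33.49712946 51.75516351]
20 [416.4 295.5 117.9  45.9  80.7] [38.01057469 52.34416433]
```

Call:
step_arm --targets '[[1, [2, -16, -40], [0, 0, 0]], [1, [2, -16, -85], [0, 0, 0]], [1, [2, -16, -130], [0, 0, 0]], [1, [2, -16, -165], [0, 0, 0]], [1, [2, -16, -185], [0, 0, 0]], [1, [2, -16, -194], [0, 0, 0]], [1, [2, -16, -195], [0, 0, 0]], [1, [2, -16, -195], [0, 0, 0]]]' --force 40

```text
time: 9.3
ee_pos: [0.4394, -0.0972, 0.0063]
tcp_rot: [179.9, 0.0, 107.6]
wrist_force: [1.2, 0.2, 0.7]
opening: 0.0855
grasp_force: 0.0
```

Call:
step_arm --targets '[[0, [0, 0, 0], [0, 0, 0]], [0, [0, 0, 0], [0, 0, 0]], [0, [0, 0, 0], [0, 0, 0]], [0, [0, 0, 0], [0, 0, 0]], [0, [0, 0, 0], [0, 0, 0]], [0, [0, 0, 0], [0, 0, 0]], [0, [0, 0, 0], [0, 0, 0]]]'

```text
time: 10.0
ee_pos: [0.4395, -0.0977, 0.0065]
tcp_rot: [179.9, 0.0, 107.5]
wrist_force: [-1.1, 1.5, 6.1]
opening: 0.059
grasp_force: 43.4
```

Call:
step_arm --targets '[[0, [0, 0, 0], [0, 0, 0]], [0, [0, 0, 20], [0, 0, 0]], [0, [0, 0, 50], [0, 0, 0]], [0, [0, 0, 80], [0, 0, 0]], [0, [0, 0, 100], [0, 0, 0]], [0, [0, 0, 100], [0, 0, 0]]]'

```text
time: 10.6
ee_pos: [0.4402, -0.098, 0.1083]
tcp_rot: [179.7, 0.1, 107.5]
wrist_force: [0.2, -0.2, -1.2]
opening: 0.0593
grasp_force: 44.0
```

Call:
step_arm --targets '[[0, [20, -20, 0], [0, 0, -0.05]], [0, [50, -52, 0], [0, 0, -0.11]], [0, [80, -83, 0], [0, 0, -0.17]], [0, [110, -114, 0], [0, 0, -0.23]], [0, [140, -146, 0], [0, 0, -0.29]], [0, [165, -172, 0], [0, 0, -0.314]], [0, [180, -187, 0], [0, 0, -0.314]], [0, [184, -191, 0], [0, 0, -0.314]]]'

```text
time: 11.4
ee_pos: [0.6231, -0.29, 0.1027]
tcp_rot: [-179.9, -0.0, 89.5]
wrist_force: [-0.5, 1.4, -1.8]
opening: 0.059
grasp_force: 43.9
```

Call:
step_arm --targets '[[0, [0, 0, -20], [0, 0, 0]], [0, [0, 0, -50], [0, 0, 0]], [0, [0, 0, -70], [0, 0, 0]], [0, [0, 0, -78], [0, 0, 0]], [0, [0, 0, -78], [0, 0, 0]], [0, [0, 0, -78], [0, 0, 0]]]'

```text
time: 12.0
ee_pos: [0.6229, -0.2885, 0.0283]
tcp_rot: [179.9, 0.0, 89.6]
wrist_force: [-0.3, 0.3, -1.1]
opening: 0.0591
grasp_force: 43.9
```

Run:
```python
from h import *
o=bot.get_obs();print(o['time'],o['ee_pos'],o['tcp_rot'],o['q'],o['wrist_force'])
p,d=bot.camera('wrist');cv2.imwrite('pics/w3.png',p[:,:,::-1])
```

```text
12.0 [ 0.62290859 -0.28849897  0.02826221] [1.79942329e+02 2.59215687e-02 8.95521541e+01] [-2.48512188e+01  2.43160135e+01  1.08985206e+01  7.65192785e+01
  2.21631020e-04  6.55966142e+01] [-0.314488    0.2613421  -1.10418082]
```

View pics/w3.png

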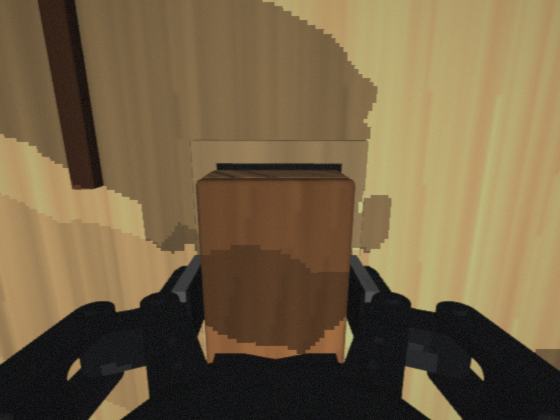

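The block is over the wide silhouette (black edge columns 217–341 at row 167, block centred at 276). Lower 15 mm.

Call:
step_arm --targets '[[0, [0, 0, -8], [0, 0, 0]], [0, [0, 0, -13], [0, 0, 0]], [0, [0, 0, -15], [0, 0, 0]], [0, [0, 0, -15], [0, 0, 0]]]'

```text
time: 12.45
ee_pos: [0.6227, -0.2886, 0.0126]
tcp_rot: [180.0, 0.0, 89.5]
wrist_force: [-1.3, 0.7, 3.5]
opening: 0.0591
grasp_force: 44.5
```

Call:
step_arm --targets '[[0.5, [0, 0, 0], [0, 0, 0]], [0.8, [0, 0, 0], [0, 0, 0]], [1, [0, 0, 0], [0, 0, 0]], [1, [0, 0, 0], [0, 0, 0]], [1, [0, 0, 0], [0, 0, 0]], [1, [0, 0, 0], [0, 0, 0]]]'

```text
time: 13.05
ee_pos: [0.6227, -0.2886, 0.012]
tcp_rot: [-180.0, -0.0, 89.5]
wrist_force: [-0.0, 0.9, -0.4]
opening: 0.0851
grasp_force: 0.0
```

Call:
step_arm --targets '[[1, [0, 0, 15], [0, 0, 0]], [1, [0, 0, 55], [0, 0, 0]], [1, [0, 0, 100], [0, 0, 0]], [1, [0, 40, 140], [0, 0, 0]], [1, [3, 80, 170], [0, 0, 0]], [1, [6, 120, 185], [0, 0, 0]], [1, [9, 165, 185], [0, 0, 0]], [1, [10, 182, 185], [0, 0, 0]]]'

```text
time: 13.85
ee_pos: [0.6331, -0.1031, 0.1996]
tcp_rot: [179.8, -0.0, 89.7]
wrist_force: [-0.0, -0.9, -0.9]
opening: 0.0853
grasp_force: 0.0
```

Run:
```python
from h import *
p,d,c=wristmeas(633,-107,33,45)
C=bot.camera_params('top');p,d=bot.camera('top');w=cloud(C,d)*1000
m=(abs(w[...,0]-623)<80)&(abs(w[...,1]+289)<80)
q=w[m&(w[...,2]>32)&(w[...,2]<70)];print('block',rect(q[:,:2]/1000),np.percentile(q[:,2],[50,98]))
```

```text
13.85 [ 633.1 -103.1  199.6] [179.8  -0.   89.7]
rect [ 635.9 -107.5   61.    60.6  -46. ] mean [ 635.7 -106.5   37.6] z [36.3 37.7 38.9]
block [ 620.1 -295.9   79.6   59.2   89.8] [38.13727032 42.43217335]
```

Call:
step_arm --targets '[[1, [2, 0, -20], [0, 0, 0]], [1, [2, 0, -65], [0, 0, 0]], [1, [2, 0, -110], [0, 0, 0]], [1, [2, 0, -150], [0, 0, 0]], [1, [2, 0, -175], [0, 0, 0]], [1, [2, 0, -187], [0, 0, 0]], [1, [2, 0, -189], [0, 0, 0]], [1, [2, 0, -189], [0, 0, 0]]]' --force 40

```text
time: 14.75
ee_pos: [0.6352, -0.1073, 0.0093]
tcp_rot: [179.9, 0.0, 89.5]
wrist_force: [-0.6, -0.1, 0.1]
opening: 0.0853
grasp_force: 0.0
```

Call:
step_arm --targets '[[0, [0, 0, 0], [0, 0, 0]], [0, [0, 0, 0], [0, 0, 0]], [0, [0, 0, 0], [0, 0, 0]], [0, [0, 0, 0], [0, 0, 0]], [0, [0, 0, 0], [0, 0, 0]], [0, [0, 0, 0], [0, 0, 0]], [0, [0, 0, 0], [0, 0, 0]]]'

```text
time: 15.45
ee_pos: [0.6358, -0.1069, 0.0103]
tcp_rot: [179.8, 0.0, 89.5]
wrist_force: [-1.1, -1.1, 7.0]
opening: 0.0604
grasp_force: 43.6
```

Call:
step_arm --targets '[[0, [0, 0, 0], [0, 0, 0]], [0, [0, 0, 20], [0, 0, 0]], [0, [0, 0, 50], [0, 0, 0]], [0, [0, 0, 80], [0, 0, 0]], [0, [0, 0, 100], [0, 0, 0]], [0, [0, 0, 100], [0, 0, 0]]]'

```text
time: 16.05
ee_pos: [0.6363, -0.1068, 0.1121]
tcp_rot: [179.7, 0.1, 89.6]
wrist_force: [0.9, -0.1, -1.1]
opening: 0.0606
grasp_force: 44.5
```

Call:
step_arm --targets '[[0, [-20, 20, 0], [0, 0, 0]], [0, [-50, 52, 0], [0, 0, 0]], [0, [-83, 87, 0], [0, 0, 0]], [0, [-116, 122, 0], [0, 0, 0]], [0, [-149, 157, 0], [0, 0, 0]], [0, [-175, 185, 0], [0, 0, 0]], [0, [-190, 200, 0], [0, 0, 0]], [0, [-195, 206, 0], [0, 0, 0]]]'

```text
time: 16.85
ee_pos: [0.438, 0.1006, 0.1072]
tcp_rot: [-180.0, 0.0, 89.7]
wrist_force: [0.6, -0.4, -1.4]
opening: 0.0604
grasp_force: 44.6
```

Call:
step_arm --targets '[[0, [0, 0, -20], [0, 0, 0]], [0, [0, 0, -50], [0, 0, 0]], [0, [0, 0, -70], [0, 0, 0]], [0, [0, 0, -78], [0, 0, 0]], [0, [0, 0, -78], [0, 0, 0]], [0, [0, 0, -78], [0, 0, 0]]]'

```text
time: 17.45
ee_pos: [0.4402, 0.0993, 0.0308]
tcp_rot: [180.0, -0.0, 89.5]
wrist_force: [-0.3, 0.1, -1.9]
opening: 0.0605
grasp_force: 44.5
```

Run:
```python
from h import *
o=bot.get_obs();print(o['time'],o['ee_pos'],o['tcp_rot'],o['wrist_force'])
p,d=bot.camera('wrist');cv2.imwrite('pics/w4.png',p[:,:,::-1])
```

```text
17.45 [0.44023524 0.09927288 0.03075165] [ 1.79962325e+02 -4.46562644e-03  8.95179609e+01] [-0.29725745  0.1160075  -1.85269083]
```

View pics/w4.png

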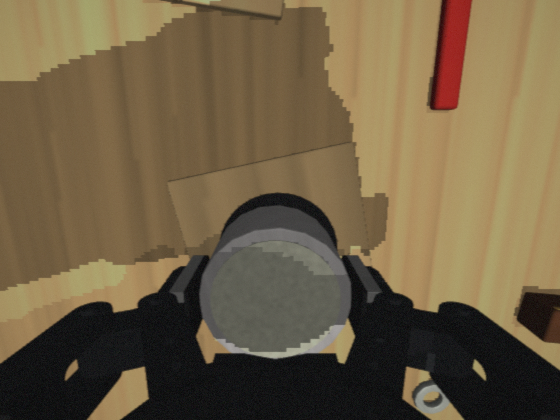

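The tin hangs above its disc, with the black crescent at (278,200) symmetric about it. Lower 14 mm.

Call:
step_arm --targets '[[0, [0, 0, -8], [0, 0, 0]], [0, [0, 0, -12], [0, 0, 0]], [0, [0, 0, -14], [0, 0, 0]], [0, [0, 0, -14], [0, 0, 0]]]'

```text
time: 17.9
ee_pos: [0.4397, 0.0994, 0.0163]
tcp_rot: [180.0, -0.0, 89.5]
wrist_force: [-1.4, -0.1, 1.0]
opening: 0.0606
grasp_force: 44.8
```

Call:
step_arm --targets '[[0.5, [0, 0, 0], [0, 0, 0]], [0.8, [0, 0, 0], [0, 0, 0]], [1, [0, 0, 0], [0, 0, 0]], [1, [0, 0, 0], [0, 0, 0]], [1, [0, 0, 0], [0, 0, 0]], [1, [0, 0, 0], [0, 0, 0]]]'

```text
time: 18.5
ee_pos: [0.4397, 0.0994, 0.0161]
tcp_rot: [180.0, -0.0, 89.5]
wrist_force: [1.0, -0.6, -0.2]
opening: 0.0856
grasp_force: 0.0
```

Call:
step_arm --targets '[[1, [0, 0, 15], [0, 0, 0]], [1, [0, 0, 55], [0, 0, 0]], [1, [30, 0, 100], [0, 0, 0.12]], [1, [70, -10, 140], [0, 0, 0.26]], [1, [115, -20, 170], [0, 0, 0.4]], [1, [160, -35, 185], [0, 0, 0.54]], [1, [190, -43, 185], [0, 0, 0.68]], [1, [196, -43, 185], [0, 0, 0.82]]]'

```text
time: 19.3
ee_pos: [0.6395, 0.0548, 0.1992]
tcp_rot: [-180.0, -0.0, 136.7]
wrist_force: [-1.4, -0.3, -1.0]
opening: 0.085
grasp_force: 0.0
```

Call:
step_arm --targets '[[1, [0, 0, 0], [0, 0, 0.14]], [1, [0, 0, 0], [0, 0, 0.28]], [1, [0, 0, 0], [0, 0, 0.42]], [1, [0, 0, 0], [0, 0, 0.56]], [1, [0, 0, 0], [0, 0, 0.654]], [1, [0, 0, 0], [0, 0, 0.654]]]'

```text
time: 19.9
ee_pos: [0.6357, 0.0564, 0.2009]
tcp_rot: [-180.0, -0.0, 174.1]
wrist_force: [0.5, 1.2, 0.1]
opening: 0.0854
grasp_force: 0.0
```

Run:
```python
from h import *
p,d,c=wristmeas(636,55,15,30)
C=bot.camera_params('top');p,d=bot.camera('top');w=cloud(C,d)*1000
for k,x,y,z in(('block',623,-289,32),('tin',440,99,38)):
    m=(abs(w[...,0]-x)<80)&(abs(w[...,1]-y)<80)
    q=w[m&(w[...,2]>z)&(w[...,2]<60)];print(k,rect(q[:,:2]/1000),np.percentile(q[:,2],[50,98]))
```

```text
19.9 [635.7  56.4 200.9] [-180.    -0.   174.1]
rect [638.1  55.6  99.6  20.5  -5.4] mean [635.8  56.   21.2] z [19.7 21.2 22.4]
block [ 620.4 -287.8   95.6   59.8  -89.6] [38.08403663 42.69146075]Traceback (most recent call last):
  File "<stdin>", line 6, in <module>
    return _quantile_unchecked(
        a, q, axis, out, overwrite_input, method, keepdims, weights)
    return _ureduce(a,
                    func=_quantile_ureduce_func,
    ...<5 lines>...
                    overwrite_input=overwrite_input,
                    method=method)
    r = func(a, **kwargs)
    result = _quantile(arr,
                       quantiles=q,
    ...<2 lines>...
                       out=out,
                       weights=wgt)
    slices_having_nans = np.isnan(arr[-1, ...])
                                  ~~~^^^^^^^^^
IndexError: index -1 is out of bounds for axis 0 with size 0
```

Call:
step_arm --targets '[[1, [2, -1, -20], [0, 0, 0]], [1, [2, -1, -65], [0, 0, 0]], [1, [2, -1, -110], [0, 0, 0]], [1, [2, -1, -150], [0, 0, 0]], [1, [2, -1, -180], [0, 0, 0]], [1, [2, -1, -193], [0, 0, 0]], [1, [2, -1, -196], [0, 0, 0]], [1, [2, -1, -196], [0, 0, 0]]]' --force 50

```text
time: 20.8
ee_pos: [0.6383, 0.0554, 0.0062]
tcp_rot: [180.0, 0.1, 173.9]
wrist_force: [0.7, 0.7, -0.3]
opening: 0.0851
grasp_force: 0.0
```

Call:
step_arm --targets '[[0, [0, 0, 0], [0, 0, 0]], [0, [0, 0, 0], [0, 0, 0]], [0, [0, 0, 0], [0, 0, 0]], [0, [0, 0, 0], [0, 0, 0]], [0, [0, 0, 0], [0, 0, 0]], [0, [0, 0, 0], [0, 0, 0]], [0, [0, 0, 0], [0, 0, 0]], [0, [0, 0, 0], [0, 0, 0]]]'

```text
time: 21.6
ee_pos: [0.638, 0.0555, 0.0057]
tcp_rot: [180.0, 0.1, 174.0]
wrist_force: [-0.1, 0.6, 5.6]
opening: 0.0189
grasp_force: 49.8
```

Call:
step_arm --targets '[[0, [0, 0, 0], [0, 0, 0]], [0, [0, 0, 0], [0, 0, 0]], [0, [0, 0, 20], [0, 0, 0]], [0, [0, 0, 50], [0, 0, 0]], [0, [0, 0, 80], [0, 0, 0]], [0, [0, 0, 100], [0, 0, 0]], [0, [0, 0, 100], [0, 0, 0]]]'

```text
time: 22.3
ee_pos: [0.639, 0.0555, 0.108]
tcp_rot: [180.0, 0.2, 174.0]
wrist_force: [0.7, -0.3, -1.2]
opening: 0.019
grasp_force: 49.0
```

Call:
step_arm --targets '[[0, [-5, 15, 0], [0, 0, -0.1]], [0, [-12, 45, 0], [0, 0, -0.22]], [0, [-22, 80, 0], [0, 0, -0.34]], [0, [-33, 115, 0], [0, 0, -0.46]], [0, [-44, 150, 0], [0, 0, -0.58]], [0, [-55, 185, 0], [0, 0, -0.7]], [0, [-65, 215, 0], [0, 0, -0.82]], [0, [-72, 236, 0], [0, 0, -0.94]]]'

```text
time: 23.1
ee_pos: [0.5642, 0.2931, 0.103]
tcp_rot: [-179.9, -0.0, 119.9]
wrist_force: [0.3, -0.3, -1.5]
opening: 0.0188
grasp_force: 49.0
```

Call:
step_arm --targets '[[0, [0, 0, 0], [0, 0, -0.12]], [0, [0, 0, 0], [0, 0, -0.24]], [0, [0, 0, -20], [0, 0, -0.36]], [0, [0, 0, -45], [0, 0, -0.44]], [0, [0, 0, -65], [0, 0, -0.467]], [0, [0, 0, -78], [0, 0, -0.467]], [0, [0, 0, -80], [0, 0, -0.467]], [0, [0, 0, -80], [0, 0, -0.467]]]'

```text
time: 23.9
ee_pos: [0.5654, 0.2913, 0.0247]
tcp_rot: [-180.0, 0.0, 93.4]
wrist_force: [0.4, -0.1, -1.5]
opening: 0.0187
grasp_force: 49.0
```

Run:
```python
from h import *
o=bot.get_obs();print(o['time'],o['ee_pos'],o['tcp_rot'],o['wrist_force'])
p,d=bot.camera('wrist');cv2.imwrite('pics/w5.png',p[:,:,::-1])
```

```text
23.9 [0.56544227 0.29127024 0.02468375] [-1.79952254e+02  2.23157600e-02  9.34211616e+01] [ 0.43658635 -0.11683835 -1.54255321]
```

View pics/w5.png

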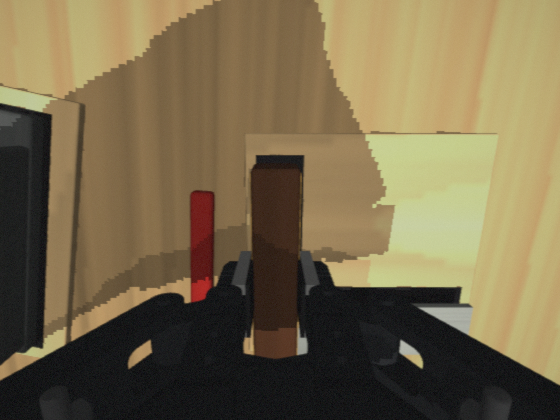

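The stock (col 276) lies over the L's stock arm (256–304) and the blade over the blade arm at (440,300), the right way round. Lower 12.5 mm.

Call:
step_arm --targets '[[0, [1, 0, -7], [0, 0, 0]], [0, [1, 0, -11], [0, 0, 0]], [0, [1, 0, -12.5], [0, 0, 0]], [0, [1, 0, -12.5], [0, 0, 0]]]'

```text
time: 24.35
ee_pos: [0.5666, 0.2913, 0.0124]
tcp_rot: [-180.0, 0.0, 93.4]
wrist_force: [0.6, 0.1, 0.1]
opening: 0.0192
grasp_force: 49.0
```

Call:
step_arm --targets '[[0.2, [0, 0, 0], [0, 0, 0]], [0.4, [0, 0, 0], [0, 0, 0]], [0.7, [0, 0, 0], [0, 0, 0]], [1, [0, 0, 0], [0, 0, 0]], [1, [0, 0, 0], [0, 0, 0]], [1, [0, 0, 0], [0, 0, 0]], [1, [0, 0, 0], [0, 0, 0]]]'

```text
time: 25.05
ee_pos: [0.5667, 0.2914, 0.0127]
tcp_rot: [180.0, -0.0, 93.4]
wrist_force: [0.2, -0.5, 0.1]
opening: 0.0852
grasp_force: 0.0
```

Call:
step_arm --targets '[[1, [0, 0, 15], [0, 0, 0]], [1, [0, 0, 55], [0, 0, 0]], [1, [0, 0, 100], [0, 0, 0]], [1, [-20, -45, 140], [0, 0, 0]], [1, [-40, -90, 180], [0, 0, 0]], [1, [-70, -135, 200], [0, 0, 0]], [1, [-100, -180, 200], [0, 0, 0]], [1, [-130, -220, 200], [0, 0, 0]]]'

```text
time: 25.85
ee_pos: [0.456, 0.0987, 0.2126]
tcp_rot: [179.8, -0.0, 93.4]
wrist_force: [0.3, -0.7, 0.4]
opening: 0.0852
grasp_force: 0.0
```

Call:
step_arm --targets '[[1, [-30, -50, 0], [0, 0, 0]], [1, [-50, -100, 0], [0, 0, 0]], [1, [-70, -150, 0], [0, 0, 0]], [1, [-80, -200, 0], [0, 0, 0]], [1, [-90, -250, 0], [0, 0, 0]], [1, [-90, -300, 0], [0, 0, 0]], [1, [-90, -350, 0], [0, 0, 0]], [1, [-90, -370, 0], [0, 0, 0]]]'

```text
time: 26.65
ee_pos: [0.3659, -0.2728, 0.2115]
tcp_rot: [179.9, 0.1, 93.3]
wrist_force: [0.4, 0.1, 0.6]
opening: 0.0852
grasp_force: 0.0
```

Run:
```python
from h import *
print(bot.get_obs()['ee_pos'])
for n in('top','side'):
    C=bot.camera_params(n);p,d=bot.camera(n);w=cloud(C,d)*1000
    cv2.imwrite(f'pics/{n}9.png',cv2.resize(p[130:300,110:450] if n=='top' else p[120:],None,fx=2.2 if n=='top' else 1.4,fy=2.2 if n=='top' else 1.4)[:,:,::-1])
    for k,x,y,z in(('block',623,-289,32),('tin',440,99,38),('plane',417,295,14),('stock',566,292,20)):
        m=(abs(w[...,0]-x)<70)&(abs(w[...,1]-y)<70)&(w[...,2]>z)&(w[...,2]<60)
        if m.sum()>20:q=w[m];print(n,k,len(q),rect(q[:,:2]/1000),np.percentile(q[:,2],[5,50,95]).round(1))
```

```text
[ 0.36590433 -0.27283548  0.21150583]
top block 1012 [ 620.2 -287.9   96.4   58.8   89.5] [34.3 38.  41.7]
top tin 560 [438.4  98.8  60.9  59.9  45.3] [41.1 44.6 47.8]
top plane 1031 [416.4 295.  129.5  45.9  80.7] [15.1 34.3 50.1]
top stock 370 [565.6 291.1  99.   21.9 -86.6] [23.7 28.  31.5]
side block 461 [ 622.2 -288.6   98.4   60.8   89.3] [34.2 37.2 39. ]
side tin 704 [439.9  97.7  61.9  61.  -68. ] [39.9 43.6 45.2]
side plane 2857 [417.9 295.3 130.1  46.2  80.7] [14.7 32.7 48.1]
side stock 828 [566.9 291.3 101.6  21.7 -86.8] [22.8 27.  28.4]
```

View pics/top9.png

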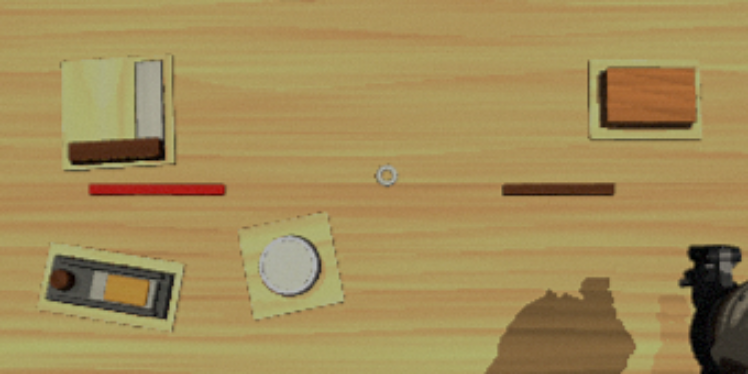

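All four cover their silhouettes: square (120,110), plane (110,287), tin (290,265), block (650,95). Both views put each within about 3 mm of centre, at board height. Handing in.

```bash
python3 -c "
from workcell import bot
print(bot.job_done())"
```

```text
the job is handed in; nothing more can be done
None
```

The plane, sanding block, tin and try square each lie flat and released on their own silhouettes, about 3 mm or less off centre by both cameras. The job was handed in after about 27 s of robot time; no verdict came back.

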